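Refill the two spring lid magazines

ROBOT

A 7-joint arm with a two-finger parallel gripper is mounted at the origin on the work surface; the furniture and walls round the work are solid. World frame = base frame: x ahead of the robot, y to its left, z up, the work surface at z = 0. Lengths are in m, angles in rad, forces in N, time in s.
With the tool pointing down it reaches from about 0.4 to 0.85 m from the base axis. Payload 4.5 kg.
Tool frame: the origin (TCP) lies at the very end of the fingers, on their centre line; the grasp point (between the pads) lies behind it (r.grip_depth is the z of the grasp point in the tool frame, in m); z points along the fingers, y is the direction in which the jaws open and shut (so a half turn about z gives the same grasp; the last joint's range is limited). The gripper opens to 88 mm and grips with 3 to 60 N. Pads are 18 mm wide; open, the fingers measure 123 mm over their backs; the gripper's body (75 mm by 187 mm) begins 45 mm behind the grasp point.
Start: joints at [-1.183, 0.689, -0.195, 1.565, 0.157, 0.902, -0.215], TCP at [0.217, 0.586, 0.239] pointing down, gripper open.
Joint ranges: [-3.01, 3.01], [-0.46, 2.08], [-1.47, 1.51], [0.13, 2.56], [-1, 4.14], [0.04, 2.09], [-2.66, 2.66]. Speed limits (rad/s): [2.57, 2.57, 3.14, 3.14, 3.14, 3.14, 3.14].

INTERFACE

Orientations are given as a unit quaternion [x, y, z, w].
In Python, from plant import sensors, cams, r gives the robot as it stands. The module is installed in compiled form; this text tells all that it offers.
- The arm moves only by the tool drive_tool, never from a script. Its argument "series" is a list that holds one entry, the list of rows, each a list of 5 numbers: the shift along the world's x, y, z in mm, then the turn about the world's z in rad, then the finger opening in mm, from 0 to 88.1. A call has 1 to 10 rows; each row shifts and turns the commanded pose from where the row before left it; what a row does not reach is not made up. A row lasts 1/10 s, in which the tool goes at most 50 mm and 8.59 degrees, less where a joint would pass 70% of its speed; a pose out of reach is approached as far as the arm can. A call with a gripper value outside its range is refused whole. The fingers move at their own pace and stop on an object; "force" is the grip in N (left out, the last holds). Time passes only in rows, so rows that do not move let the fingers close. It gives the time, the measured TCP pose, the force and the opening at its end, in the units of the state.
- sensors.get_state(): the state, without advancing time (a new reading comes with each control period).
- cams.snapshot(name): name is "scene" or "top" or "wrist"; returns the picture (384x512x3 uint8, blue, green, red); there is no depth.
- cams.camera_model(name): a dict with "fx", "fy", "cx", "cy" (pixels), "distortion" ([k1, k2, p1, p2, k3] as OpenCV has them; the pictures are not rectified), "camera_from_world" (4x4, takes a point from world to camera coordinates). Camera axes: x right, y down, z forward; pixel columns grow to the right and rows downward; lengths in m; the calibration is good to about 2 mm. A picture is of the moment at which its call begins: read the wrist's pose just before it. camera_model takes no time and is no camera call; for the wrist camera it gives the pose at the moment of the call.
- r.finish_job(): hands the job in, once; it reports no verdict.
Trained networks look in the newest picture that a camera, given by its name, has taken for a name from the list of things; names that differ only in an ending like _2 or _b are one class to them, and where a whole thing is asked for, a point or a joint stands for the part that bears it (a point fixed in the world has none). Each returns a list of dicts, best first, with "confidence" (0 to 1); they miss things now and then, are a little off and sometimes report something else, mostly with a low value. They report only what shows in the picture. A call takes as long as a camera call. They do not tell look-alikes from the thing itself.
- cams.trace(camera, name): "mask" (384x512 bool, what is visible of it) and "at" ([column, row] in pixels, amid what is visible of it).
- cams.mark_of(camera, name): "at" ([column, row] in pixels: a listed point, or the origin of a listed thing).
The state is a dict: "clock": time; "q": joint angles; "qd": joint speeds; "joint_torque": joint torques, N m; "tool_pos": TCP position; "eef_rot": TCP orientation; "contact_force": force on the tool from outside, world axes, zero at the start; "moment": the same for the moment, N m; "opening": opening from 0.0 (shut) to 1.0 (fully open).
Only numpy, scipy, OpenCV 4.12 (cv2) and the standard library are available. Lean on these libraries where they do the work, as an engineer would, in place of code of your own. Each camera call takes 0.05 s, during which the arm holds its last target.

TASK

Refill the two spring-loaded lid magazines for the next batch of jars: both large black lids go into the wide magazine and both small black lids into the narrow one, closed side up. Press each lid down against the spring until both catches have snapped over its edge, so that it stays down by itself. Leave the pink cap and the amber jars where they stand.

Things in the scene. Friction and masses are not known exactly. Their poses are not given: they have to be found in the camera images.
- large_lid_a_mid (a point): one of the two large black plastic screw lids: ribbed disc 64 mm across, 16 mm high, flat and closed on top, lying closed side up on the table at the start (the two are alike). Point at its centre, half-way up (8 mm above its underside); z up out of the closed side. 30 g
- large_lid_b_mid (a point): one of the two large black plastic screw lids: ribbed disc 64 mm across, 16 mm high, flat and closed on top, lying closed side up on the table at the start (the two are alike). Point at its centre, half-way up (8 mm above its underside); z up out of the closed side. 30 g
- small_lid_a_mid (a point): one of the two small black plastic screw lids: ribbed disc 46 mm across, 16 mm high, flat and closed on top, lying closed side up on the table at the start (the two are alike). Point at its centre, half-way up (8 mm above its underside); z up out of the closed side. 30 g
- small_lid_b_mid (a point): one of the two small black plastic screw lids: ribbed disc 46 mm across, 16 mm high, flat and closed on top, lying closed side up on the table at the start (the two are alike). Point at its centre, half-way up (8 mm above its underside); z up out of the closed side. 30 g
- wide_magazine_axis (a point): fixed magazine for the 64 mm lids (wider opening): sprung steel follower plate between 4 upright rods, 2 sliding catches. Point: stack axis at the catches' flat undersides, 68 mm up. Local y runs through both catches (housings and knobs reach 73 mm out, 16 mm above point); x sides open for fingers, 51 mm between rods. Rods flare outward from 20 mm above point, tips at 44 mm
- narrow_magazine_axis (a point): the same for the 46 mm lids (37 mm between rods, housings reach 64 mm). In both, a lid let go between the rods rests on the catch slopes, underside 4-11 mm above point. Pressed in the middle (6-12 N) till its top is 2-5 mm below point, both catches snap over it and the follower holds it up to them; the next lid pushes it 16 mm further down. Holds 2 lids; follower starts 2 mm below point, travel 40 mm
- pink_cap_mid (a point): bystander, fits neither magazine: pink screw cap, 48 mm across, 24 mm high, standing on the table; point half-way up
- jar_left_mid (a point): bystander: closed amber glass jar with black lid, front one at the robot's left (+y), 68 mm across, 78 mm high, standing on the table; point half-way up
- jar_right_mid (a point): bystander: closed amber glass jar with black lid, front one at the robot's right (-y), 68 mm across, 78 mm high, standing on the table; point half-way up
Not all that is in view belongs to the job. What is shaped like the part that bears small_lid_b_mid but white is not meant. Leave any red look-alike of the part that bears large_lid_b_mid alone.

How it is judged:
By the outcome, as a careful person would: the job done as asked, in the order asked, and still so for the second after the job is handed in, with the robot touching nothing.
It also fails if it takes over 128 s, if anything falls off the work surface, if the arm or the gripper's body presses on something with over 40 N, if the wrist force passes 120 N, or if a joint passes its speed limit or range.

## Working session

There is one attempt and no reset: what is moved stays moved. The work goes in short steps, Python scripts to look and compute and a tool call to move; the robot and the scene stay as the last step left them, time stands still between calls to the robot, and variables do not carry over. Pictures are saved under pics/ and viewed, and the job is handed in when it is done.

Besides the shell and the picture viewer there is one more tool, called as name([rows], argument=value, ...), one row to a line, values as JSON. drive_tool: Moves the arm, as the interface text tells. Its arguments: {"type":"object","properties":{"series":{"type":"array","items":{"type":"array","items":{"type":"array","items":{"type":"number"}}}},"force":{"type":"number"}},"required":["series"]}

```bash
mkdir -p pics; cat > h.py <<'E'
import numpy as np, cv2
from plant import sensors, cams, r
def model(n):
    m=cams.camera_model(n); K=np.array([[m["fx"],0,m["cx"]],[0,m["fy"],m["cy"]],[0,0,1]]);return K,np.array(m["distortion"]),np.array(m["camera_from_world"])
def ray(n,px,M=None):
    K,d,T=M or model(n)
    u=cv2.undistortPoints(np.array([[px]],float),K,d)[0,0]
    R=T[:3,:3];c=-R.T@T[:3,3];return c,R.T@np.array([u[0],u[1],1])
def at_z(n,px,z,M=None):
    c,v=ray(n,px,M);return c+v*(z-c[2])/v[2]
def proj(n,P,M=None):
    K,d,T=M or model(n)
    return cv2.projectPoints(np.array(P,float).reshape(-1,3),cv2.Rodrigues(T[:3,:3])[0],T[:3,3],K,d)[0][:,0]
def tri(rs):
    A=np.zeros((3,3));b=np.zeros(3)
    for c,v in rs:
        v=v/np.linalg.norm(v);P=np.eye(3)-np.outer(v,v);A+=P;b+=P@c
    return np.linalg.solve(A,b)
E
python3 - <<'E'
from h import *
for n in("top","scene","wrist"):
    cv2.imwrite(f"pics/{n}0.png",cams.snapshot(n))
    K,d,T=model(n);print(n,K[0,0],(-T[:3,:3].T@T[:3,3]).round(3),T[2,:3].round(2))
for n in("top","scene"):
  for t in ["large_lid_a_mid","small_lid_a_mid","wide_magazine_axis","narrow_magazine_axis","pink_cap_mid","jar_left_mid","jar_right_mid"]:
    z={'l':.008,'s':.008,'w':.068,'n':.068,'p':.012,'j':.039}[t[0]]
    for o in cams.mark_of(n,t): print(n,t,round(o["confidence"],2),np.round(o["at"],1),at_z(n,o["at"],z).round(4))
s=sensors.get_state();print({k:np.round(v,3) for k,v in s.items()}, r.grip_depth)
E
```

```text
top 399.545971781112 [0.232 0.016 1.195] [ 0.11 -0.03 -0.99]
scene 379.68795420908344 [-0.164  1.094  0.598] [ 0.39 -0.83 -0.39]
wrist 329.51905798819064 [0.148 0.611 0.384] [ 0.26 -0.1  -0.96]
top large_lid_a_mid 0.72 [118.4 166.8] [0.4458 0.3839 0.008 ]
top small_lid_a_mid 0.59 [368.4 165.5] [ 0.4318 -0.3717  0.008 ]
top wide_magazine_axis 0.92 [210.8 164.3] [0.4357 0.1019 0.068 ]
top narrow_magazine_axis 0.97 [287.4 158. ] [ 0.4489 -0.118   0.068 ]
top pink_cap_mid 0.47 [194.8 194.6] [0.3557 0.1551 0.012 ]
top jar_left_mid 0.8 [151.6 235.7] [0.2375 0.2773 0.039 ]
top jar_right_mid 0.56 [339.6 230.1] [ 0.2387 -0.2655  0.039 ]
scene large_lid_a_mid 0.88 [165.6 257.3] [0.4484 0.3692 0.008 ]
scene small_lid_a_mid 0.39 [266.7 175.9] [ 0.4427 -0.3497  0.008 ]
scene wide_magazine_axis 0.59 [215.5 202.4] [0.439  0.0991 0.068 ]
scene wide_magazine_axis 0.26 [226.6 228.9] [0.3168 0.246  0.068 ]
scene narrow_magazine_axis 0.59 [242.9 182. ] [ 0.4377 -0.1053  0.068 ]
scene pink_cap_mid 0.57 [228.6 230.5] [0.3567 0.1631 0.012 ]
scene jar_left_mid 0.75 [246.6 252.2] [0.2296 0.2937 0.039 ]
scene jar_right_mid 0.93 [305.6 183.3] [ 0.2378 -0.2608  0.039 ]
{'clock': np.float64(0.85), 'q': array([-1.183,  0.689, -0.195,  1.565,  0.157,  0.902, -0.215]), 'qd': array([-0.   ,  0.002,  0.   ,  0.001,  0.001,  0.   ,  0.001]), 'joint_torque': array([-1.0000e-03, -5.2745e+01, -1.2670e+00, -1.5375e+01, -5.2000e-02,
       -1.0000e-03,  0.0000e+00]), 'tool_pos': array([0.217, 0.586, 0.239]), 'eef_rot': array([0.176, 0.984, 0.   , 0.   ]), 'contact_force': array([-0.039,  0.23 , -0.371]), 'moment': array([-0.04 , -0.014, -0.023]), 'opening': np.float64(1.0)} -0.0187
```

```bash
python3 - <<'E'
import cv2
t=cv2.imread("pics/top0.png");cv2.imwrite("pics/top0c.png",cv2.resize(t[110:290,60:440],None,fx=2.1,fy=2.1,interpolation=cv2.INTER_CUBIC))
E
```

```text
(no output)
```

View pics/top0.png

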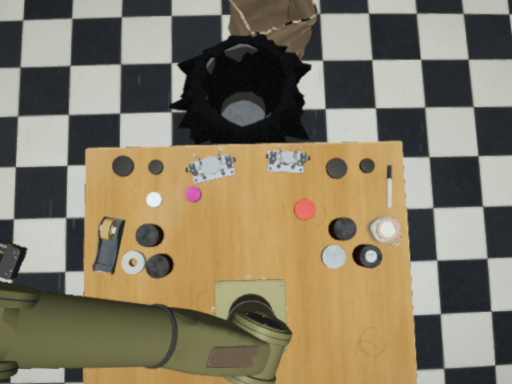

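View pics/scene0.png

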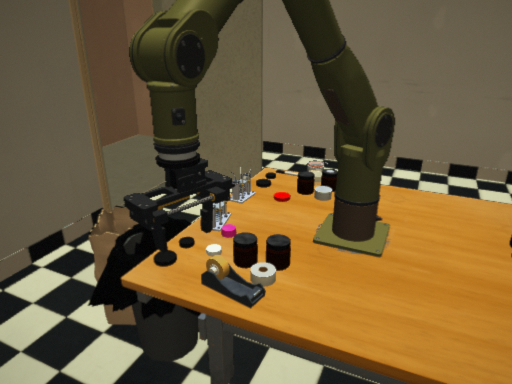

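View pics/wrist0.png

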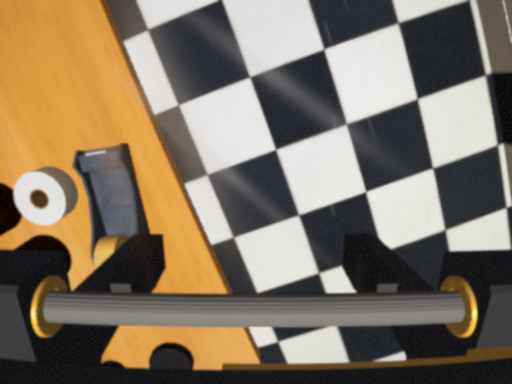

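```bash
echo
```

```text
(no output)
```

View pics/top0c.png

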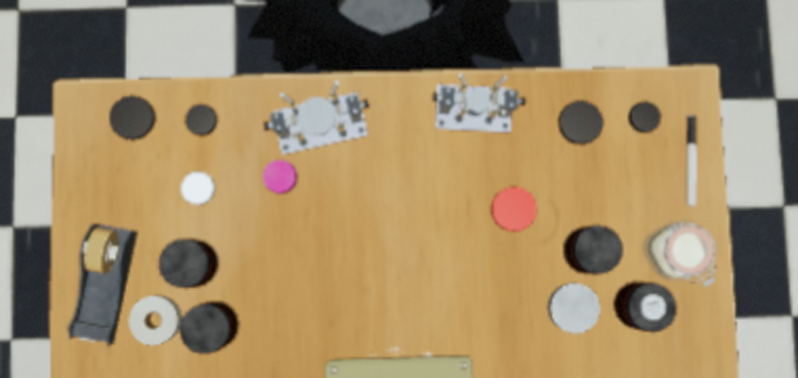

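drive_tool([
  [[28,-31,0,-0.13,88],[28,-31,0,-0.13,88],[28,-31,0,-0.13,88],[28,-31,0,-0.13,88],[28,-31,0,-0.13,88],[28,-31,0,-0.13,88],[28,-31,0,-0.13,88],[28,-31,0,-0.13,88],[0,0,0,0,88],[0,0,0,0,88]],
])

```text
clock: 1.85
tool_pos: [0.4411, 0.3377, 0.2388]
eef_rot: [0.642, 0.766, 0.0, 0.0]
contact_force: [0.5, 0.7, -0.9]
opening: 0.997
```

```bash
cat >> h.py <<'E'
def yaw():
    q=sensors.get_state()["eef_rot"];from scipy.spatial.transform import Rotation as R
    y=R.from_quat(q).as_matrix()[:,1];return np.degrees(np.arctan2(y[1],y[0]))
def look(tag,names=()):
    s=sensors.get_state();print("t",round(float(s["clock"]),2),"tcp",np.round(s["tool_pos"],4),"yaw",round(yaw(),1),"op",round(float(s["opening"])*88.1,1),"F",np.round(s["contact_force"],1))
    for n in ("wrist",):
        M=model(n);im=cams.snapshot(n);cv2.imwrite(f"pics/{tag}.png",im)
        for t in names:
            z={'l':.008,'s':.008,'w':.068,'n':.068}[t[0]]
            for o in cams.mark_of(n,t): print(t,round(o["confidence"],2),np.round(o["at"],1),at_z(n,o["at"],z,M).round(4))
            if t[0] in 'ls':
              for o in cams.trace(n,t):
                c,rad=cv2.minEnclosingCircle(np.argwhere(o["mask"])[:,::-1].astype(np.float32));ys=np.argwhere(o["mask"]).mean(0)[::-1];print("  trace",round(o["confidence"],2),np.round(ys,1),o["mask"].sum(),at_z(n,ys,.010,M).round(4))
    return im,M
E
python3 - <<'E'
from h import *
look("w1",["large_lid_a_mid","small_lid_a_mid","wide_magazine_axis"])
E
```

```text
t 1.85 tcp [0.4411 0.3377 0.2388] yaw 10.1 op 87.8 F [ 0.5  0.7 -0.9]
large_lid_a_mid 0.71 [265.2 133.8] [0.448  0.3707 0.008 ]
large_lid_a_mid 0.18 [ 66.8 183.9] [0.2207 0.2707 0.008 ]
  trace 0.81 [267.1 134.1] 2408 [0.45  0.371 0.01 ]
wide_magazine_axis 0.76 [217.7 359.1] [0.4382 0.1022 0.068 ]
```

View pics/w1.png

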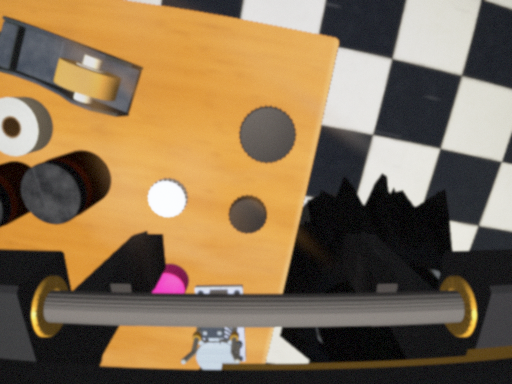

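```bash
cat >> h.py <<'E'
def disc(im,M,px,n="wrist",z=.010,half=45,thr=110):
    """dark blob on wood around px -> centroid position at height z"""
    x0,y0=int(px[0])-half,int(px[1])-half;x0=max(x0,0);y0=max(y0,0)
    c=im[y0:y0+2*half,x0:x0+2*half];m=(c.max(2)<thr).astype(np.uint8)
    k,l,st,ce=cv2.connectedComponentsWithStats(m)
    i=l[int(px[1])-y0,int(px[0])-x0];p=ce[i]+[x0,y0];return p,st[i][2:],at_z(n,p,z,M)
E
python3 - <<'E'
from h import *
im=cv2.imread("pics/w1.png");M=model("wrist")
for p in((267,134),(248,214)):print(disc(im,M,p))
im=cv2.imread("pics/top0.png");M=model("top")
for p in((122,166),(156,167),(337,168),(367,166)):print(disc(im,M,p,n="top",half=13,z=.012))
E
```

```text
(array([267.43008381, 134.46449052]), array([  54,   55, 2267], dtype=int32), array([0.44868926, 0.37252402, 0.01      ]))
(array([247.49553128, 214.12512413]), array([  36,   36, 1007], dtype=int32), array([0.44319263, 0.27433632, 0.01      ]))
(array([122.60997067, 165.59824047]), array([ 22,  21, 341], dtype=int32), array([0.44844675, 0.37008632, 0.012     ]))
(array([155.52173913, 166.68944099]), array([ 14,  14, 161], dtype=int32), array([0.44264619, 0.27152133, 0.012     ]))
(array([335.9126506 , 167.97891566]), array([ 21,  21, 332], dtype=int32), array([ 0.42578674, -0.2705349 ,  0.012     ]))
(array([366.28915663, 165.42771084]), array([ 15,  14, 166], dtype=int32), array([ 0.43151889, -0.36396205,  0.012     ]))
```

drive_tool([
  [[4,17,-30,0,84],[4,17,-40,0,84],[0,0,-40,0,84],[0,0,-40,0,84],[0,0,-40,0,84],[0,0,-25,0,84],[0,0,-15,0,84],[0,0,-6,0,84],[0,0,0,0,84],[0,0,0,0,84]],
], force=15)

```text
clock: 3.15
tool_pos: [0.4492, 0.373, 0.0039]
eef_rot: [0.642, 0.767, 0.001, 0.0]
contact_force: [-0.0, -0.0, 0.4]
opening: 0.953
```

drive_tool([
  [[0,0,0,0,50],[0,0,0,0,50],[0,0,0,0,50],[0,0,0,0,50],[0,0,0,0,50],[0,0,0,0,50]],
], force=15)

```text
clock: 3.75
tool_pos: [0.4489, 0.3726, 0.0034]
eef_rot: [0.642, 0.767, 0.001, 0.0]
contact_force: [-1.0, -0.0, 5.5]
opening: 0.706
```

drive_tool([
  [[0,0,40,0,50],[0,0,45,0,50],[0,0,45,0,50],[0,0,45,0,50],[-2,-43,20,0,50],[-2,-45,0,0,50],[-2,-45,0,0,50],[-2,-45,0,0,50],[-2,-45,0,0,50],[-2,-45,0,0,50]],
])

```text
clock: 4.75
tool_pos: [0.436, 0.1026, 0.1978]
eef_rot: [0.642, 0.767, -0.0, 0.0]
contact_force: [1.3, 0.1, -0.5]
opening: 0.711
```

drive_tool([
  [[0,-40,0,0,50],[0,0,0,0,50],[0,0,0,0,50]],
])

```text
clock: 5.05
tool_pos: [0.4366, 0.0636, 0.1978]
eef_rot: [0.643, 0.766, 0.0, -0.0]
contact_force: [0.6, 1.0, 0.4]
opening: 0.709
```

```bash
python3 - <<'E'
from h import *
look("w2",["wide_magazine_axis"])
E
```

```text
t 5.05 tcp [0.4366 0.0636 0.1978] yaw 10.0 op 62.5 F [0.6 1.  0.4]
wide_magazine_axis 0.85 [265.7 135.7] [0.4388 0.1053 0.068 ]
```

View pics/w2.png

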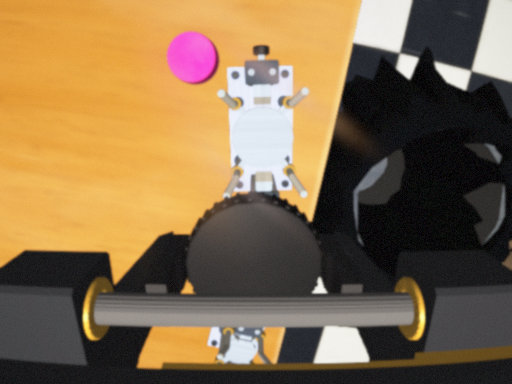

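```bash
python3 - <<'E'
from h import *
im=cv2.imread("pics/w2.png");cv2.imwrite("pics/w2c.png",cv2.resize(im[35:205,190:340],None,fx=3.5,fy=3.5,interpolation=cv2.INTER_CUBIC))
E
```

```text
(no output)
```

View pics/w2c.png

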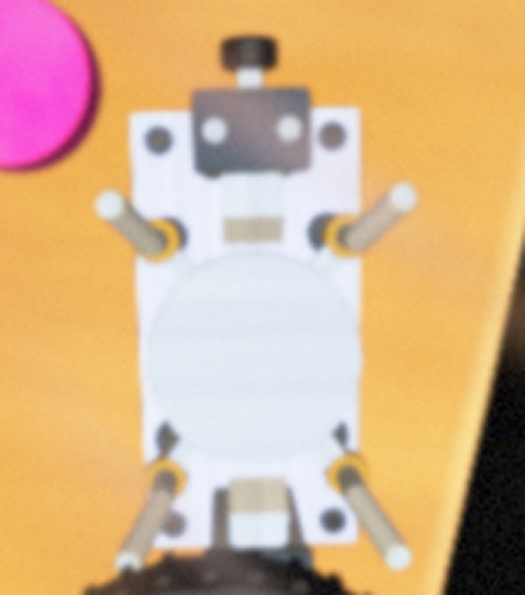

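```bash
python3 - <<'E'
from h import *
M=model("wrist")
def P(u,v,z):return at_z("wrist",(190+u/3.5,35+v/3.5),z,M)
T=[P(*p,.112) for p in((108,205),(403,197),(128,561),(398,556))];T=np.array(T);print(T.round(4),T.mean(0))
print("fol",P(253,356,.066))
a=P(253,230,.072);b=P(258,495,.072);print(a,b,(a+b)/2,np.degrees(np.arctan2(*(a-b)[1::-1])), np.linalg.norm(a-b))
for d in (T[0]-T[2],T[1]-T[3],T[0]-T[1],T[2]-T[3]):print(np.linalg.norm(d),np.degrees(np.arctan2(d[1],d[0])))
H=np.array([P(*p,.006) for p in((158,138),(332,135),(332,520),(173,523))]);print(H.round(4),H.mean(0))
d=H[0]-H[3]+H[1]-H[2];print(np.degrees(np.arctan2(d[1],d[0])))
E
```

```text
[[0.401  0.1349 0.112 ]
 [0.4571 0.1467 0.112 ]
 [0.4163 0.0643 0.112 ]
 [0.4719 0.0755 0.112 ]] [0.43658132 0.10537743 0.112     ]
fol [0.43629767 0.10604234 0.066     ]
[0.43069401 0.13500734 0.072     ] [0.44343173 0.07396095 0.072     ] [0.43706287 0.10448415 0.072     ] 101.78602698157626 0.06236113914835905
0.07225975067117091 102.17924510653741
0.07274457790094181 101.74081317851665
0.0573256229129624 -168.10785481824678
0.05677348241875967 -168.59780770596387
[[0.4017 0.1546 0.006 ]
 [0.4494 0.1642 0.006 ]
 [0.4718 0.0551 0.006 ]
 [0.4246 0.0456 0.006 ]] [0.43687049 0.10486886 0.006     ]
101.73595335512273
```

drive_tool([
  [[0,21,0,0.031,50],[0,20,0,0,50],[0,0,-30,0,50],[0,0,-30,0,50],[0,0,-25,0,50],[0,0,-15,0,50],[0,0,-10,0,50],[0,0,-5,0,50],[0,0,0,0,50],[0,0,0,0,50]],
])

```text
clock: 6.15
tool_pos: [0.4369, 0.1058, 0.0832]
eef_rot: [0.63, 0.777, 0.001, 0.0]
contact_force: [-0.1, 0.2, -0.8]
opening: 0.704
```

```bash
python3 - <<'E'
from h import *
look("w3")
E
```

```text
t 6.15 tcp [0.4369 0.1058 0.0832] yaw 12.0 op 62.0 F [-0.1  0.2 -0.8]
```

View pics/w3.png

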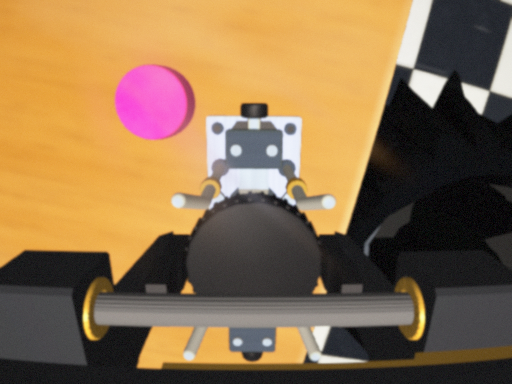

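drive_tool([
  [[0,0,-3,0,50],[0,0,-2,0,50],[0,0,0,0,50]],
])

```text
clock: 6.5
tool_pos: [0.437, 0.1054, 0.0778]
eef_rot: [0.63, 0.777, 0.0, 0.0]
contact_force: [0.5, 0.0, -0.2]
opening: 0.707
```

drive_tool([
  [[0,0,-2,0,50],[0,0,0,0,50],[0,0,0,0,84],[0,0,0,0,84],[0,0,0,0,84],[0,0,20,0,84],[0,0,35,0,84],[0,0,10,0,0],[0,0,0,0,0],[0,0,0,0,0]],
])

```text
clock: 7.5
tool_pos: [0.4362, 0.1053, 0.1402]
eef_rot: [0.63, 0.777, -0.0, -0.0]
contact_force: [-0.2, 0.3, 0.5]
opening: 0.703
```

```bash
python3 - <<'E'
from h import *
look("w4")
E
```

```text
t 7.5 tcp [0.4362 0.1053 0.1402] yaw 11.9 op 62.0 F [-0.2  0.3  0.5]
```

View pics/w4.png

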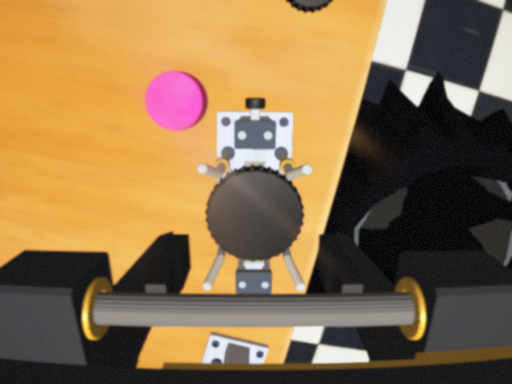

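drive_tool([
  [[0,0,0,0,0],[0,0,0,0,0],[0,0,0,0,0],[0,0,-20,0,0],[0,0,-20,0,0],[0,0,-5,0,0],[0,0,-5,0,0],[0,0,-5,0,0],[0,0,-5,0,0],[0,0,0,0,0]],
])

```text
clock: 8.55
tool_pos: [0.4369, 0.1054, 0.0807]
eef_rot: [0.63, 0.777, 0.0, 0.0]
contact_force: [0.5, 0.4, 0.4]
opening: 0.006
```

drive_tool([
  [[0,0,-4,0,0],[0,0,-4,0,0],[0,0,-3,0,0],[0,0,-3,0,0],[0,0,0,0,0]],
])

```text
clock: 9.05
tool_pos: [0.4369, 0.1054, 0.0669]
eef_rot: [0.63, 0.777, 0.0, 0.0]
contact_force: [-0.3, -0.8, 3.5]
opening: 0.005
```

drive_tool([
  [[0,0,-2,0,0],[0,0,0,0,0]],
])

```text
clock: 9.25
tool_pos: [0.4369, 0.1054, 0.065]
eef_rot: [0.63, 0.777, 0.0, 0.0]
contact_force: [-0.1, -0.5, 4.8]
opening: 0.002
```

drive_tool([
  [[0,0,-1,0,0],[0,0,0,0,0]],
])

```text
clock: 9.45
tool_pos: [0.4369, 0.1054, 0.0641]
eef_rot: [0.63, 0.777, 0.0, 0.0]
contact_force: [-0.0, 0.6, 4.8]
opening: 0.002
```

```bash
python3 - <<'E'
from h import *
look("w5")
E
```

```text
t 9.45 tcp [0.4369 0.1054 0.0641] yaw 11.9 op 0.1 F [-0.   0.6  4.8]
```

View pics/w5.png

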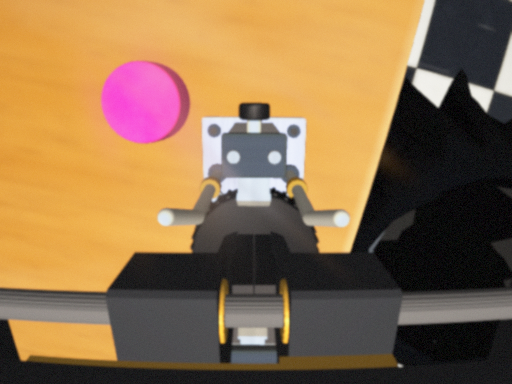

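drive_tool([
  [[0,0,-1,0,0],[0,0,0,0,0],[0,0,20,0,0],[0,0,40,0,0],[0,-20,25,0,0],[0,-20,0,0,70],[0,0,0,0,70],[0,0,0,0,70]],
])

```text
clock: 10.3
tool_pos: [0.4362, 0.0655, 0.1476]
eef_rot: [0.63, 0.776, -0.0, -0.0]
contact_force: [0.2, 0.4, -0.2]
opening: 0.257
```

```bash
python3 - <<'E'
from h import *
im,M=look("w6")
cv2.imwrite("pics/w6c.png",cv2.resize(im[40:240,160:360],None,fx=3,fy=3,interpolation=cv2.INTER_CUBIC))
E
```

```text
t 10.3 tcp [0.4362 0.0655 0.1476] yaw 11.9 op 22.7 F [ 0.2  0.4 -0.2]
```

View pics/w6c.png

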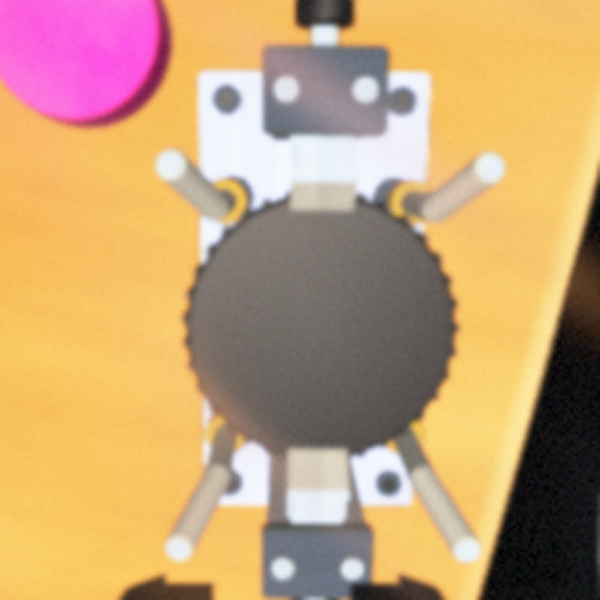

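drive_tool([
  [[0,0,35,-0.1,64],[2,40,15,-0.1,64],[2,42,0,-0.04,64],[2,42,0,0,64],[1,42,0,0,64],[0,0,0,0,64],[0,0,0,0,64]],
])

```text
clock: 11.05
tool_pos: [0.4423, 0.2332, 0.1969]
eef_rot: [0.717, 0.697, -0.001, -0.0]
contact_force: [-0.3, -1.1, 0.4]
opening: 0.728
```

```bash
python3 - <<'E'
from h import *
im,M=look("w7",["small_lid_a_mid"])
p=proj("wrist",[.443,.273,.01],M)[0];print(p,disc(im,M,p))
E
```

```text
t 11.05 tcp [0.4423 0.2332 0.1969] yaw -1.6 op 64.1 F [-0.3 -1.1  0.4]
[254.0520887  129.71368084] (array([252.79553216, 127.58494593]), array([  90,   90, 7028], dtype=int32), array([0.4418014 , 0.27514525, 0.01      ]))
```

View pics/w7.png

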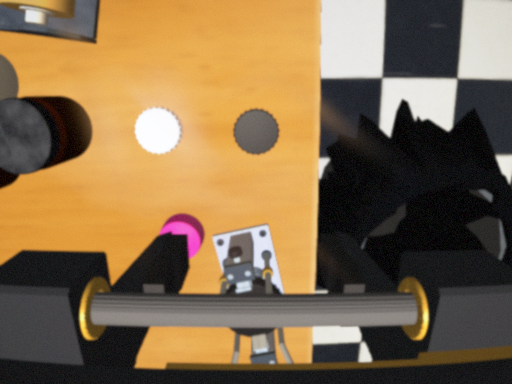

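```bash
python3 - <<'E'
from h import *
im=cv2.imread("pics/w7.png");M=model("wrist");print(im[131,256],im[131,210])
print(disc(im,M,(256,131),thr=150))
E
```

```text
[ 94  99 107] [ 73 163 228]
(array([255.82730159, 131.0952381 ]), array([  45,   45, 1575], dtype=int32), array([0.44592805, 0.26807815, 0.01      ]))
```

```bash
python3 - <<'E'
from h import *
im,M=look("w8")
print(proj("wrist",[.443,.273,.01],M)[0],disc(im,M,(256,131),thr=150))
K,d,T=M;print(-T[:3,:3].T@T[:3,3])
im,M=look("w9")
print(disc(im,M,(256,131),thr=150))
E
```

```text
t 11.2 tcp [0.4432 0.2299 0.1973] yaw -1.9 op 63.5 F [0.  0.5 0.1]
[252.74438522 126.24196616] (array([254.44055944, 127.37635092]), array([  46,   45, 1573], dtype=int32), array([0.44465761, 0.27182047, 0.01      ]))
[0.4453744  0.30226961 0.34340632]
t 11.25 tcp [0.4434 0.2298 0.1975] yaw -2.0 op 63.8 F [1.  0.4 0.1]
(array([254.16017869, 127.23931078]), array([  45,   45, 1567], dtype=int32), array([0.44467514, 0.27188305, 0.01      ]))
```

drive_tool([
  [[1,21,-20,0,64],[0,21,-40,0,64],[0,0,-40,0,64],[0,0,-40,0,64],[0,0,-30,0,64],[0,0,-15,0,64],[0,0,-8.5,0,64],[0,0,0,0,64],[0,0,0,0,64],[0,0,0,0,64]],
])

```text
clock: 12.3
tool_pos: [0.4453, 0.2738, 0.0055]
eef_rot: [0.718, 0.696, 0.001, 0.0]
contact_force: [0.3, 0.2, -0.3]
opening: 0.73
```

drive_tool([
  [[0,0,0,0,35],[0,0,0,0,35],[0,0,0,0,35],[0,0,0,0,35],[0,0,0,0,35],[0,0,0,0,35]],
], force=15)

```text
clock: 12.9
tool_pos: [0.4447, 0.2735, 0.0047]
eef_rot: [0.718, 0.696, 0.0, 0.0]
contact_force: [-1.1, 0.6, 5.7]
opening: 0.501
```

drive_tool([
  [[0,0,40,0,35],[0,0,45,0,35],[0,0,45,0,35],[0,0,45,0,35],[0,-43,20,0,35],[0,-45,0,0,35],[0,-45,0,0,35],[0,-45,0,0,35],[0,-45,0,0,35],[0,-45,0,0,35]],
])

```text
clock: 13.9
tool_pos: [0.4441, 0.0036, 0.1992]
eef_rot: [0.718, 0.696, -0.0, -0.0]
contact_force: [0.0, -0.7, 0.0]
opening: 0.501
```

drive_tool([
  [[0,-45,0,0,35],[0,-45,0,0,35],[0,-45,0,0,35],[0,-25,0,0,35],[0,0,0,0,35],[0,0,0,0,35],[0,0,0,0,35],[0,0,0,0,35]],
])

```text
clock: 14.7
tool_pos: [0.4447, -0.1529, 0.1992]
eef_rot: [0.717, 0.697, 0.0, -0.0]
contact_force: [0.2, 0.3, -0.5]
opening: 0.502
```

```bash
python3 - <<'E'
from h import *
im,M=look("w10",["narrow_magazine_axis"])
x,y=160,30
cv2.imwrite("pics/w10c.png",cv2.resize(im[y:y+200,x:x+200],None,fx=3,fy=3,interpolation=cv2.INTER_CUBIC))
E
```

```text
t 14.7 tcp [ 0.4447 -0.1529  0.1992] yaw -1.7 op 44.2 F [ 0.2  0.3 -0.5]
narrow_magazine_axis 0.84 [263.1 140.9] [ 0.4531 -0.117   0.068 ]
```

View pics/w10.png

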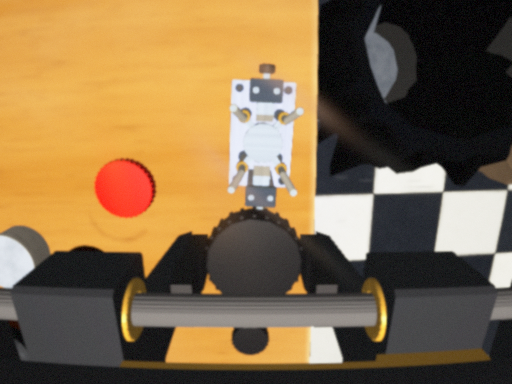

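View pics/w10c.png

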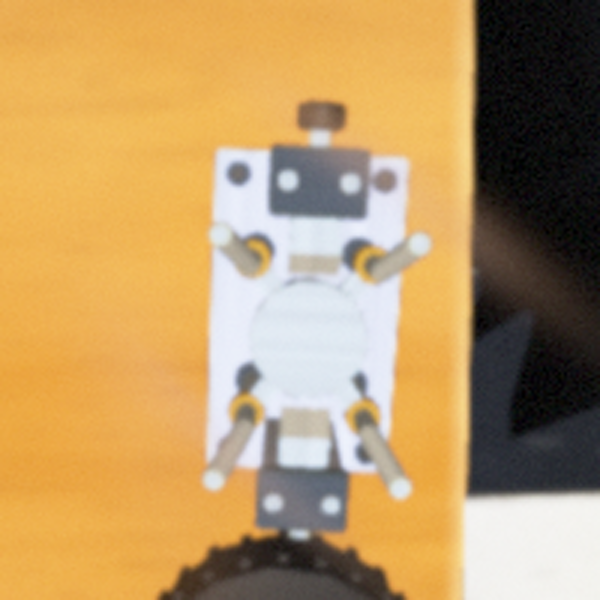

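```bash
python3 - <<'E'
from h import *
M=model("wrist")
def P(u,v,z):return at_z("wrist",(160+u/3,30+v/3),z,M)
T=np.array([P(*p,.112) for p in((219,235),(421,243),(214,481),(400,488))]);print(T.round(4),T.mean(0))
print("fol",P(308,338,.066))
a=P(314,262,.072);b=P(304,423,.072);print((a+b)/2,np.degrees(np.arctan2(*(a-b)[1::-1])), np.linalg.norm(a-b))
a=P(321,113,.079);b=P(300,532,.079);print((a+b)/2,np.degrees(np.arctan2(*(a-b)[1::-1])), np.linalg.norm(a-b))
for d in (T[0]-T[2],T[1]-T[3],T[0]-T[1],T[2]-T[3]):print(np.linalg.norm(d),np.degrees(np.arctan2(d[1],d[0])))
c=(255,252);print("lid",at_z("wrist",(254,257),.2107,M),sensors.get_state()["tool_pos"])
E
```

```text
[[ 0.4318 -0.0887  0.112 ]
 [ 0.4784 -0.0918  0.112 ]
 [ 0.428  -0.1475  0.112 ]
 [ 0.4737 -0.1506  0.112 ]] [ 0.45296638 -0.11964365  0.112     ]
fol [ 0.4528524  -0.11933073  0.066     ]
[ 0.45293086 -0.12021081  0.072     ] 85.21114666281589 0.04481985048128735
[ 0.45313985 -0.11623335  0.079     ] 85.897906518984 0.11315171201409918
0.05896749732062308 86.21887505335268
0.05906063431837996 85.41273253917298
0.04665108110790764 176.21839723472732
0.0458202186731755 176.10923536262442
lid [ 0.44451851 -0.15124781  0.2107    ] [ 0.44468717 -0.15337419  0.19923519]
```

drive_tool([
  [[4,17,0,-0.044,35],[4.3,16,0,0,35],[0,0,-30,0,35],[0,0,-30,0,35],[0,0,-25,0,35],[0,0,-15,0,35],[0,0,-10,0,35],[0,0,-6,0,35],[0,0,0,0,35],[0,0,0,0,35]],
])

```text
clock: 15.8
tool_pos: [0.4531, -0.1206, 0.0836]
eef_rot: [0.733, 0.68, 0.001, -0.0]
contact_force: [-0.1, 4.4, -1.4]
opening: 0.506
```

```bash
python3 - <<'E'
from h import *
look("w11")
E
```

```text
t 15.8 tcp [ 0.4531 -0.1206  0.0836] yaw -4.3 op 44.5 F [-0.1  4.4 -1.4]
```

View pics/w11.png

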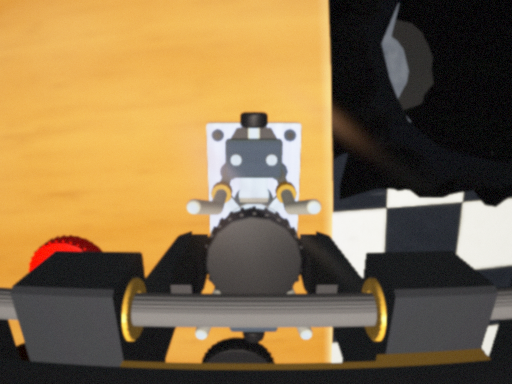

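drive_tool([
  [[0,1.5,0,0,35],[0,0,-2,0,35],[0,0,-2,0,35],[0,0,0,0,35],[0,0,0,0,35]],
])

```text
clock: 16.35
tool_pos: [0.4531, -0.1203, 0.0794]
eef_rot: [0.733, 0.68, 0.0, 0.0]
contact_force: [0.2, 3.2, 4.6]
opening: 0.503
```

drive_tool([
  [[0,1,0,0,35],[0,0,0,0,35],[0,0,0,0,64],[0,0,0,0,64],[0,0,0,0,64],[0,0,20,0,64],[0,0,35,0,64],[0,0,6,0,64],[0,0,0,0,64],[0,0,0,0,64]],
])

```text
clock: 17.35
tool_pos: [0.4524, -0.1191, 0.1397]
eef_rot: [0.733, 0.68, -0.0, -0.0]
contact_force: [0.6, 0.7, 0.8]
opening: 0.726
```

```bash
python3 - <<'E'
from h import *
im,M=look("w12")
x,y=160,80
cv2.imwrite("pics/w12c.png",cv2.resize(im[y:y+230,x:x+200],None,fx=2.6,fy=2.6,interpolation=cv2.INTER_CUBIC))
E
```

```text
t 17.35 tcp [ 0.4524 -0.1191  0.1397] yaw -4.4 op 64.0 F [0.6 0.7 0.8]
```

View pics/w12c.png

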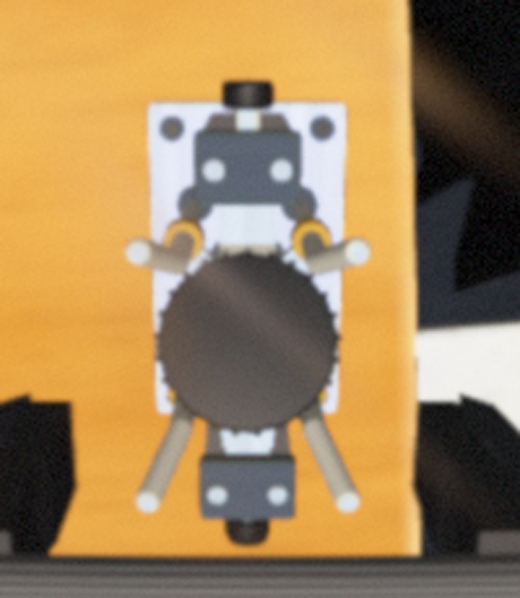

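drive_tool([
  [[0,0,0,0,0],[0,0,0,0,0],[0,0,0,0,0],[0,0,0,0,0],[0,0,0,0,0],[0,0,0,0,0],[0,0,-20,0,0],[0,0,-20,0,0],[0,0,-10,0,0],[0,0,0,0,0]],
])

```text
clock: 18.4
tool_pos: [0.4522, -0.1191, 0.0893]
eef_rot: [0.733, 0.68, -0.001, -0.001]
contact_force: [0.1, -0.4, 0.5]
opening: 0.005
```

drive_tool([
  [[0,0,-5,0,0],[0,0,-5,0,0],[0,0,-5,0,0],[0,0,-5,0,0],[0,0,-4,0,0],[0,0,0,0,0],[0,0,0,0,0]],
])

```text
clock: 19.1
tool_pos: [0.4534, -0.1194, 0.0667]
eef_rot: [0.734, 0.68, 0.0, 0.001]
contact_force: [0.6, -0.1, 5.4]
opening: 0.007
```

drive_tool([
  [[0,0,-2,0,0],[0,0,-1,0,0],[0,0,-1,0,0],[0,0,0,0,0]],
])

```text
clock: 19.5
tool_pos: [0.4534, -0.1194, 0.0627]
eef_rot: [0.733, 0.68, 0.0, 0.001]
contact_force: [0.7, 0.5, 6.0]
opening: 0.005
```

drive_tool([
  [[0,0,20,0,0],[0,0,40,0,0],[0,-20,25,0,84],[0,-20,0,0,84],[0,0,0,0,84],[0,0,0,0,84],[0,0,0,0,84]],
])

```text
clock: 20.2
tool_pos: [0.4523, -0.1578, 0.1467]
eef_rot: [0.733, 0.68, -0.0, -0.001]
contact_force: [0.3, 0.9, -0.4]
opening: 0.433
```

```bash
python3 - <<'E'
from h import *
im,M=look("w13")
x,y=160,20
cv2.imwrite("pics/w13c.png",cv2.resize(im[y:y+230,x:x+200],None,fx=2.6,fy=2.6,interpolation=cv2.INTER_CUBIC))
E
```

```text
t 20.2 tcp [ 0.4523 -0.1578  0.1467] yaw -4.3 op 38.1 F [ 0.3  0.9 -0.4]
```

View pics/w13c.png

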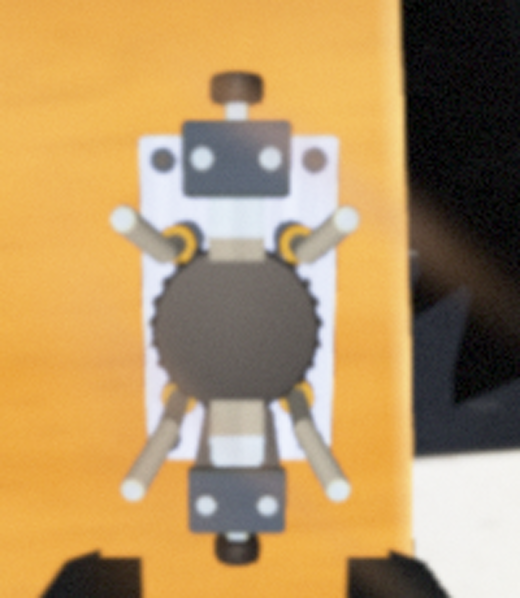

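drive_tool([
  [[0,0,40,0.1,86],[-6,-38,10,0.1,86],[-6,-38,0,0.08,86],[-5,-38,0,0,86],[-5,-38,0,0,86],[0,0,0,0,86],[0,0,0,0,86],[0,0,0,0,86],[0,0,0,0,86]],
])

```text
clock: 21.15
tool_pos: [0.4314, -0.3092, 0.197]
eef_rot: [0.63, 0.776, 0.0, -0.001]
contact_force: [-0.2, 0.1, 0.5]
opening: 0.976
```

```bash
python3 - <<'E'
from h import *
im,M=look("w14",["large_lid_a_mid"])
p=proj("wrist",[.426,-.2705,.01],M)[0];print(p,disc(im,M,p,thr=140))
E
```

```text
t 21.15 tcp [ 0.4314 -0.3092  0.197 ] yaw 11.9 op 86.0 F [-0.2  0.1  0.5]
[256.97124257 131.09457473] (array([258.01210962, 132.92256214]), array([  63,   63, 3138], dtype=int32), array([ 0.4274028 , -0.27206742,  0.01      ]))
```

View pics/w14.png

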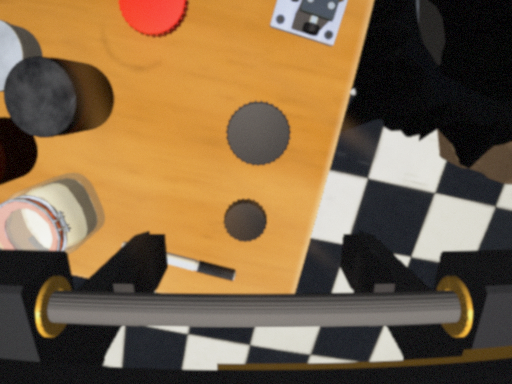

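Large lid at (258,133) → (0.4274,-0.272), small at (245,220). Go down on it.

drive_tool([
  [[-4,19,-20,0,86],[0,18,-40,0,86],[0,0,-40,0,86],[0,0,-40,0,86],[0,0,-30,0,86],[0,0,-15,0,86],[0,0,-8,0,86],[0,0,0,0,86],[0,0,0,0,86],[0,0,0,0,86]],
])

```text
clock: 22.3
tool_pos: [0.4275, -0.2745, 0.0053]
eef_rot: [0.631, 0.775, 0.0, 0.001]
contact_force: [0.3, -0.3, -0.2]
opening: 0.975
```

drive_tool([
  [[0,0,0,0,50],[0,0,0,0,50],[0,0,0,0,50],[0,0,0,0,50],[0,0,0,0,50],[0,0,0,0,50]],
], force=15)

```text
clock: 22.9
tool_pos: [0.4271, -0.2743, 0.0045]
eef_rot: [0.631, 0.775, 0.0, 0.0]
contact_force: [-0.6, 0.1, 4.5]
opening: 0.707
```

drive_tool([
  [[0,0,40,0,50],[0,0,45,0,50],[0,0,45,0,50],[0,0,45,0,50],[1.5,44,20,0,50],[1.5,47,0,0,50],[1.5,47,0,0,50],[1.5,47,0,0,50],[1.5,47,0,0,50],[1.5,47,0,0,50]],
])

```text
clock: 23.9
tool_pos: [0.4353, 0.0065, 0.1991]
eef_rot: [0.632, 0.775, -0.0, -0.0]
contact_force: [0.8, 0.2, -0.5]
opening: 0.708
```

drive_tool([
  [[0,33,0,0,50],[0,25,0,0,50],[0,0,0,0,50],[0,0,0,0,50],[0,0,0,0,50],[0,0,0,0,50]],
])

```text
clock: 24.5
tool_pos: [0.4357, 0.0613, 0.1992]
eef_rot: [0.632, 0.775, -0.0, 0.0]
contact_force: [-0.5, 1.0, -0.7]
opening: 0.708
```

```bash
python3 - <<'E'
from h import *
im,M=look("w15")
E
```

```text
t 24.5 tcp [0.4357 0.0613 0.1992] yaw 11.5 op 62.4 F [-0.5  1.  -0.7]
```

View pics/w15.png

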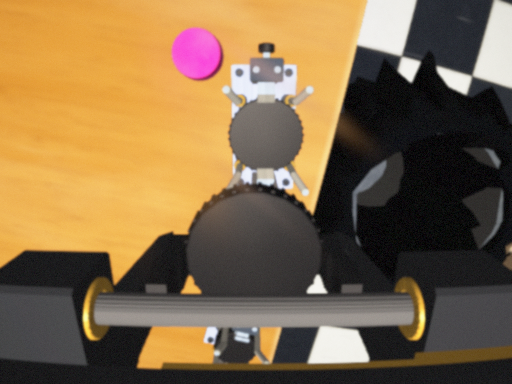

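drive_tool([
  [[1,21,0,0,50],[0.5,20.5,0,0,50],[0,0,-30,0,50],[0,0,-30,0,50],[0,0,-25,0,50],[0,0,-15,0,50],[0,0,-10,0,50],[0,0,-5,0,50],[0,0,0,0,50],[0,0,0,0,50]],
])

```text
clock: 25.55
tool_pos: [0.4372, 0.1036, 0.0847]
eef_rot: [0.632, 0.775, -0.0, 0.0]
contact_force: [-0.8, -1.6, -1.0]
opening: 0.704
```

drive_tool([
  [[0,0,-3,0,50],[0,0,-2,0,50],[0,0,0,0,50]],
])

```text
clock: 25.85
tool_pos: [0.4372, 0.1035, 0.0794]
eef_rot: [0.632, 0.775, -0.0, 0.0]
contact_force: [-1.8, -4.3, 2.3]
opening: 0.7
```

drive_tool([
  [[0,-1,0,0,50],[0,0,-1,0,50],[0,0,0,0,88],[0,0,0,0,88],[0,0,0,0,88],[0,0,0,0,88],[0,0,20,0,88],[0,2,35,0,88],[0,0,6,0,88],[0,0,0,0,88]],
])

```text
clock: 26.85
tool_pos: [0.4381, 0.1057, 0.1401]
eef_rot: [0.631, 0.776, 0.001, 0.001]
contact_force: [-0.2, 0.1, -0.0]
opening: 1.003
```

```bash
python3 - <<'E'
from h import *
im,M=look("w16")
x,y=160,80
cv2.imwrite("pics/w16c.png",cv2.resize(im[y:y+230,x:x+200],None,fx=2.6,fy=2.6,interpolation=cv2.INTER_CUBIC))
E
```

```text
t 26.85 tcp [0.4381 0.1057 0.1401] yaw 11.7 op 88.4 F [-0.2  0.1 -0. ]
```

View pics/w16c.png

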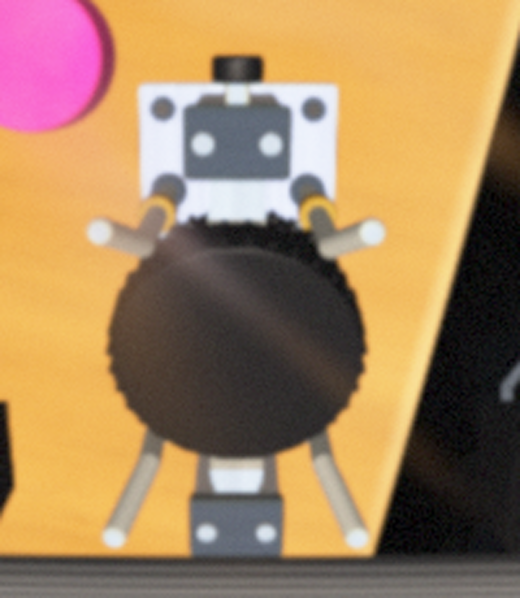

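drive_tool([
  [[-1,0,0,0,0],[0,0,0,0,0],[0,0,0,0,0],[0,0,0,0,0],[0,0,0,0,0],[0,0,0,0,0],[0,0,0,0,0],[0,0,-20,0,0],[0,0,-20,0,0],[0,0,-5,0,0]],
])

```text
clock: 27.9
tool_pos: [0.4357, 0.1052, 0.093]
eef_rot: [0.631, 0.776, -0.001, -0.001]
contact_force: [1.4, 0.5, 5.4]
opening: 0.114
```

drive_tool([
  [[0,0,-3,0,0],[0,0,-2,0,0],[0,0,-2,0,0],[0,0,0,0,0]],
])

```text
clock: 28.3
tool_pos: [0.4367, 0.1055, 0.0877]
eef_rot: [0.631, 0.775, 0.001, 0.0]
contact_force: [0.6, 0.9, 1.1]
opening: 0.002
```

```bash
python3 - <<'E'
from h import *
im,M=look("w17")
E
```

```text
t 28.3 tcp [0.4367 0.1055 0.0877] yaw 11.7 op 0.2 F [0.6 0.9 1.1]
```

View pics/w17.png

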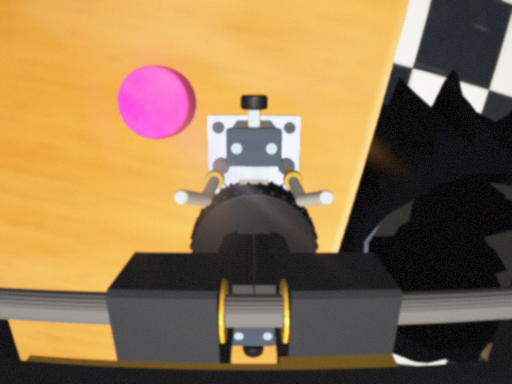

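drive_tool([
  [[0,0,20,0,0],[0,0,30,0,0],[0,-20,10,0,0],[0,-20,0,0,0],[0,0,0,0,0],[0,0,0,0,0]],
])

```text
clock: 28.95
tool_pos: [0.4364, 0.0655, 0.1474]
eef_rot: [0.632, 0.775, 0.0, -0.0]
contact_force: [0.5, -0.1, -0.4]
opening: 0.006
```

```bash
python3 - <<'E'
from h import *
im,M=look("w18")
x,y=160,20
cv2.imwrite("pics/w18c.png",cv2.resize(im[y:y+230,x:x+200],None,fx=2.6,fy=2.6,interpolation=cv2.INTER_CUBIC))
E
```

```text
t 28.95 tcp [0.4364 0.0655 0.1474] yaw 11.6 op 0.5 F [ 0.5 -0.1 -0.4]
```

View pics/w18c.png

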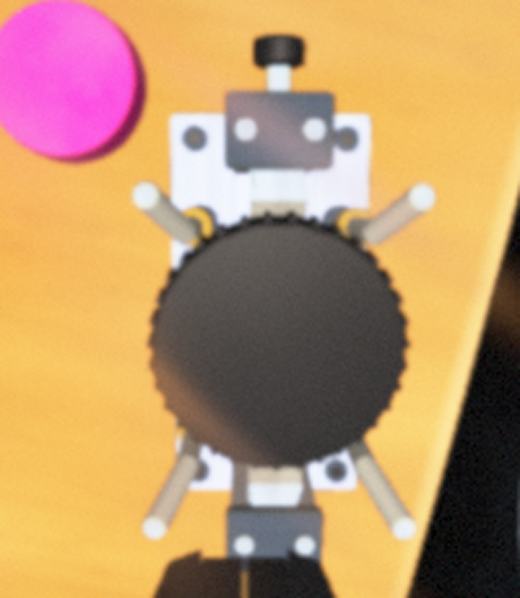

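Now it lies level on the catch slopes. Press it in.

drive_tool([
  [[0,20,0,0,0],[0,20,0,0,0],[0,0,-20,0,0],[0,0,-20,0,0],[0,0,-15,0,0],[0,0,-5,0,0],[0,0,-5,0,0],[0,0,-5,0,0],[0,0,-5,0,0],[0,0,0,0,0]],
])

```text
clock: 30.0
tool_pos: [0.4359, 0.1071, 0.0723]
eef_rot: [0.63, 0.776, 0.0, -0.001]
contact_force: [-2.3, 2.0, 2.6]
opening: 0.003
```

drive_tool([
  [[0,0,-4,0,0],[0,0,-2,0,0],[0,0,-2,0,0],[0,0,0,0,0],[0,0,0,0,0]],
])

```text
clock: 30.5
tool_pos: [0.4361, 0.1068, 0.0648]
eef_rot: [0.631, 0.776, 0.001, -0.0]
contact_force: [-2.1, 2.9, 6.7]
opening: 0.01
```

drive_tool([
  [[0,0,-1,0,0],[0,0,-1.5,0,0],[0,0,0,0,0]],
])

```text
clock: 30.8
tool_pos: [0.4361, 0.1068, 0.0622]
eef_rot: [0.631, 0.776, 0.001, -0.0]
contact_force: [-1.6, 2.4, 6.7]
opening: -0.001
```

drive_tool([
  [[0,0,20,0,0],[0,0,40,0,0],[0,-20,24,0,64],[0,-20,0,0,64],[0,0,0,0,64],[0,0,0,0,64]],
])

```text
clock: 31.4
tool_pos: [0.4364, 0.0657, 0.1457]
eef_rot: [0.632, 0.775, 0.0, -0.0]
contact_force: [0.4, 0.4, 0.3]
opening: 0.342
```

```bash
python3 - <<'E'
from h import *
im,M=look("w19")
x,y=160,20
cv2.imwrite("pics/w19c.png",cv2.resize(im[y:y+230,x:x+200],None,fx=2.6,fy=2.6,interpolation=cv2.INTER_CUBIC))
E
```

```text
t 31.4 tcp [0.4364 0.0657 0.1457] yaw 11.7 op 30.1 F [0.4 0.4 0.3]
```

View pics/w19c.png

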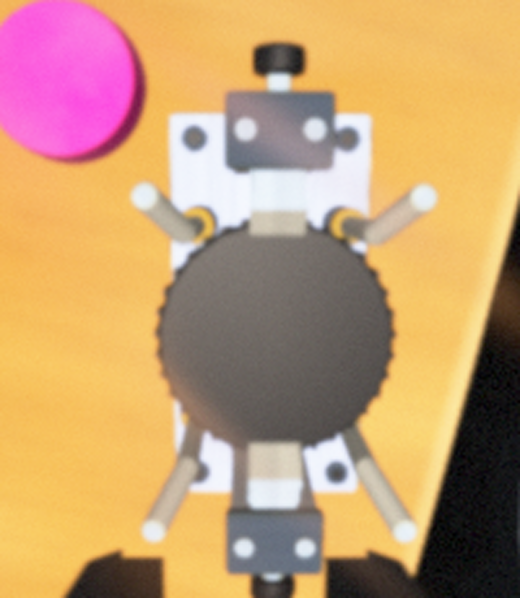

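drive_tool([
  [[0,0,45,-0.1,64],[0,-43,7,-0.1,64],[0,-47,0,-0.079,64],[0,-47,0,0,64],[0,-47,0,0,64],[0,-47,0,0,64],[0,-47,0,0,64],[0,-47,0,0,64],[0,-47,0,0,64],[0,-47,0,0,64]],
])

```text
clock: 32.45
tool_pos: [0.437, -0.3541, 0.1969]
eef_rot: [0.732, 0.681, 0.0, -0.001]
contact_force: [1.5, 0.5, -0.3]
opening: 0.726
```

drive_tool([
  [[0,-47,0,0,64],[0,0,0,0,64],[0,0,0,0,64],[0,0,0,0,64],[0,0,0,0,64]],
])

```text
clock: 32.95
tool_pos: [0.4372, -0.3983, 0.1974]
eef_rot: [0.732, 0.681, 0.0, -0.001]
contact_force: [0.2, -0.0, -0.5]
opening: 0.73
```

```bash
python3 - <<'E'
from h import *
im,M=look("w20")
p=proj("wrist",[.4315,-.364,.01],M)[0];print(p,disc(im,M,p,thr=140))
E
```

```text
t 32.95 tcp [ 0.4372 -0.3983  0.1974] yaw -4.1 op 64.3 F [ 0.2 -0.  -0.5]
[246.07036058 136.08213499] (array([247.81981424, 138.32569659]), array([  45,   46, 1615], dtype=int32), array([ 0.43308812, -0.36637717,  0.01      ]))
```

View pics/w20.png

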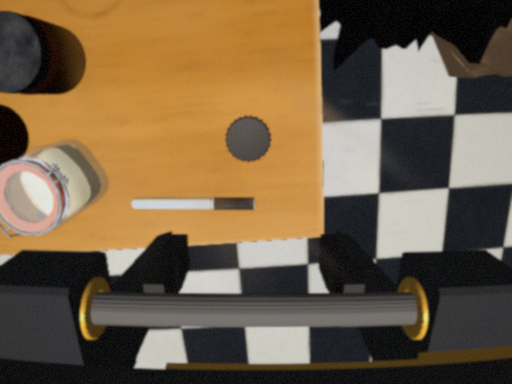

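drive_tool([
  [[-4,16,-20,0,64],[0,16,-40,0,64],[0,0,-40,0,64],[0,0,-40,0,64],[0,0,-30,0,64],[0,0,-12,0,64],[0,0,0,0,64],[0,0,0,0,64],[0,0,0,0,64]],
])

```text
clock: 33.9
tool_pos: [0.4334, -0.3694, 0.0175]
eef_rot: [0.733, 0.68, 0.0, 0.002]
contact_force: [-0.3, -0.3, -0.6]
opening: 0.722
```

Needs +3 mm in y; then down and grip.

drive_tool([
  [[0,3,0,0,64],[0,0,-8,0,64],[0,0,-5.5,0,64],[0,0,0,0,64],[0,0,0,0,35],[0,0,0,0,35],[0,0,0,0,35],[0,0,0,0,35],[0,0,0,0,35],[0,0,0,0,35]],
], force=15)

```text
clock: 34.9
tool_pos: [0.4323, -0.3657, 0.0023]
eef_rot: [0.733, 0.68, 0.0, 0.0]
contact_force: [-0.3, -0.9, -0.1]
opening: 0.502
```

drive_tool([
  [[0,0,40,0,35],[0,0,45,0,35],[0,0,45,0,35],[0,0,45,0,35],[4,41,20,0,35],[4,42,0,0,35],[4,42,0,0,35],[4,42,0,0,35],[3,42,0,0,35],[0,0,0,0,35]],
])

```text
clock: 35.9
tool_pos: [0.4519, -0.1496, 0.1973]
eef_rot: [0.729, 0.684, 0.001, -0.002]
contact_force: [0.8, 0.2, -0.5]
opening: 0.503
```

drive_tool([
  [[0,0,0,0,35],[0,0,0,0,35],[0,0,0,0,35]],
])

```text
clock: 36.2
tool_pos: [0.451, -0.1584, 0.1972]
eef_rot: [0.734, 0.679, -0.0, 0.0]
contact_force: [0.7, 0.3, -0.0]
opening: 0.504
```

```bash
python3 - <<'E'
from h import *
im,M=look("w21")
E
```

```text
t 36.2 tcp [ 0.451  -0.1584  0.1972] yaw -4.5 op 44.4 F [ 0.7  0.3 -0. ]
```

View pics/w21.png

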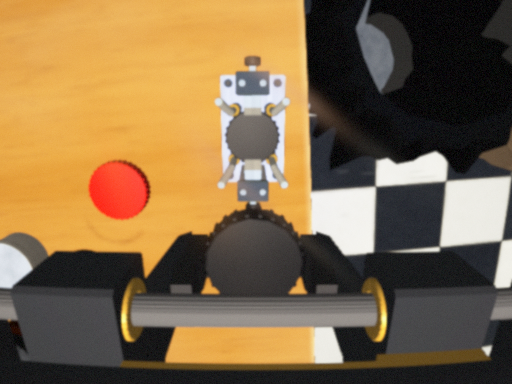

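drive_tool([
  [[1,20,0,0,35],[1,19.5,0,0,35],[0,0,-30,0,35],[0,0,-30,0,35],[0,0,-25,0,35],[0,0,-15,0,35],[0,0,-10,0,35],[0,0,-5,0,35],[0,0,0,0,35],[0,0,0,0,35]],
])

```text
clock: 37.25
tool_pos: [0.4537, -0.1175, 0.0827]
eef_rot: [0.733, 0.68, 0.0, 0.0]
contact_force: [-0.5, 0.9, -0.7]
opening: 0.501
```

drive_tool([
  [[0,0,-2,0,35],[0,0,-2,0,35],[0,0,0,0,35]],
])

```text
clock: 37.55
tool_pos: [0.4539, -0.118, 0.0786]
eef_rot: [0.733, 0.68, 0.0, 0.001]
contact_force: [-0.1, -3.1, 1.6]
opening: 0.505
```

Shift −1 in y, then down slightly and release.

drive_tool([
  [[-0.5,-1,0,0,35],[0,0,-1,0,35],[0,0,0,0,35],[0,0,0,0,64],[0,0,0,0,64],[0,0,0,0,64],[0,0,20,0,64],[0,0,35,0,64],[0,0,8,0,64],[0,0,0,0,64]],
])

```text
clock: 38.55
tool_pos: [0.4535, -0.1182, 0.1412]
eef_rot: [0.733, 0.68, 0.001, 0.001]
contact_force: [-0.7, -0.6, 0.2]
opening: 0.727
```

```bash
python3 - <<'E'
from h import *
im,M=look("w22")
x,y=160,80
cv2.imwrite("pics/w22c.png",cv2.resize(im[y:y+230,x:x+200],None,fx=2.6,fy=2.6,interpolation=cv2.INTER_CUBIC))
E
```

```text
t 38.55 tcp [ 0.4535 -0.1182  0.1412] yaw -4.3 op 64.1 F [-0.7 -0.6  0.2]
```

View pics/w22c.png

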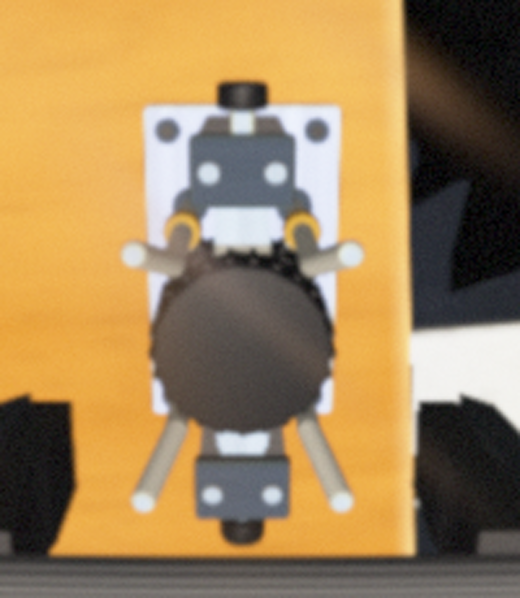

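drive_tool([
  [[0,-1,0,0,0],[0,0,0,0,0],[0,0,0,0,0],[0,0,0,0,0],[0,0,0,0,0],[0,0,0,0,0],[0,0,-20,0,0],[0,0,-20,0,0],[0,0,-5,0,0],[0,0,0,0,0]],
])

```text
clock: 39.6
tool_pos: [0.4524, -0.1191, 0.0948]
eef_rot: [0.733, 0.68, -0.0, -0.001]
contact_force: [-0.1, 0.4, 0.1]
opening: 0.007
```

drive_tool([
  [[0,0,-3,0,0],[0,0,-2,0,0],[0,0,-2,0,0],[0,0,-2,0,0],[0,0,0,0,0]],
])

```text
clock: 40.1
tool_pos: [0.4533, -0.1193, 0.0867]
eef_rot: [0.733, 0.68, 0.0, 0.001]
contact_force: [0.6, 0.1, 0.4]
opening: 0.004
```

drive_tool([
  [[0,0,20,0,0],[0,0,32,0,0],[0,-20,10,0,0],[0,-20,0,0,0],[0,0,0,0,0],[0,0,0,0,0]],
])

```text
clock: 40.7
tool_pos: [0.4525, -0.159, 0.1482]
eef_rot: [0.733, 0.68, 0.0, -0.0]
contact_force: [-0.3, -0.3, -0.6]
opening: 0.006
```

```bash
python3 - <<'E'
from h import *
im,M=look("w23")
x,y=160,20
cv2.imwrite("pics/w23c.png",cv2.resize(im[y:y+230,x:x+200],None,fx=2.6,fy=2.6,interpolation=cv2.INTER_CUBIC))
E
```

```text
t 40.7 tcp [ 0.4525 -0.159   0.1482] yaw -4.3 op 0.5 F [-0.3 -0.3 -0.6]
```

View pics/w23c.png

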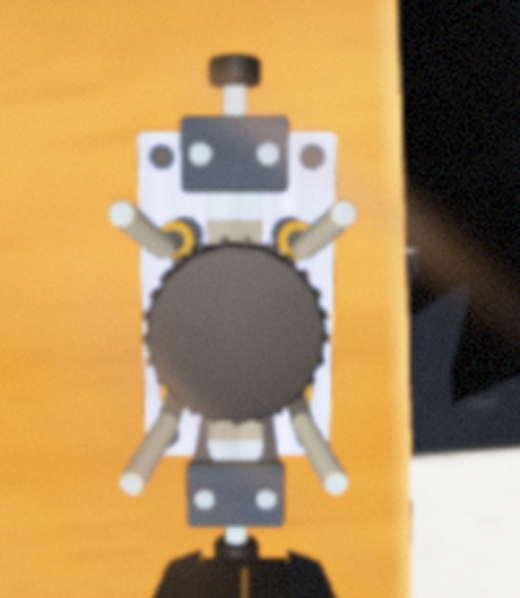

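Level and on the slopes. Press.

drive_tool([
  [[0,20,0,0,0],[0,19.5,0,0,0],[0,0,-20,0,0],[0,0,-20,0,0],[0,0,-15,0,0],[0,0,-5,0,0],[0,0,-5,0,0],[0,0,-5,0,0],[0,0,-5,0,0],[0,0,0,0,0]],
])

```text
clock: 41.75
tool_pos: [0.4521, -0.1184, 0.0734]
eef_rot: [0.733, 0.681, -0.0, -0.001]
contact_force: [-1.2, 2.2, 3.7]
opening: 0.003
```

drive_tool([
  [[0,0,-4,0,0],[0,0,-3,0,0],[0,0,-2,0,0],[0,0,0,0,0],[0,0,0,0,0]],
])

```text
clock: 42.25
tool_pos: [0.4524, -0.1188, 0.0649]
eef_rot: [0.733, 0.68, 0.0, -0.001]
contact_force: [-1.6, 2.0, 7.1]
opening: 0.008
```

drive_tool([
  [[0,0,-1.5,0,0],[0,0,-1,0,0],[0,0,0,0,0]],
])

```text
clock: 42.55
tool_pos: [0.4523, -0.1188, 0.0624]
eef_rot: [0.733, 0.68, 0.0, -0.001]
contact_force: [-2.4, 1.5, 6.9]
opening: 0.006
```

drive_tool([
  [[0,0,20,0,0],[0,0,40,0,0],[0,-20,24,0,0],[0,-20,0,0,0],[0,0,0,0,0],[0,0,0,0,0]],
])

```text
clock: 43.15
tool_pos: [0.4528, -0.1595, 0.1458]
eef_rot: [0.733, 0.68, 0.0, 0.0]
contact_force: [-0.7, -0.1, -0.3]
opening: 0.003
```

```bash
python3 - <<'E'
from h import *
im,M=look("w24")
x,y=160,20
cv2.imwrite("pics/w24c.png",cv2.resize(im[y:y+230,x:x+200],None,fx=2.6,fy=2.6,interpolation=cv2.INTER_CUBIC))
E
```

```text
t 43.15 tcp [ 0.4528 -0.1595  0.1458] yaw -4.3 op 0.3 F [-0.7 -0.1 -0.3]
```

View pics/w24c.png

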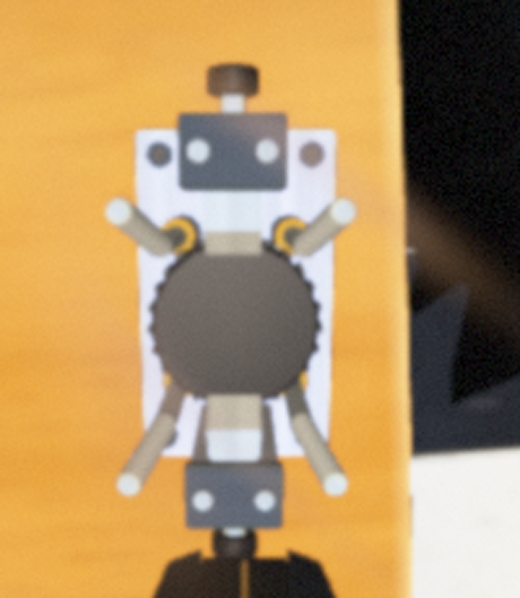

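Both catches are over it. I'll raise clear and do a last overall look.

drive_tool([
  [[0,0,45,0,0],[0,-20,45,0,0],[0,-40,20,0,0],[0,-40,0,0,0],[0,-40,0,0,0],[0,0,0,0,0],[0,0,0,0,0]],
])

```text
clock: 43.9
tool_pos: [0.4526, -0.2989, 0.2548]
eef_rot: [0.733, 0.68, 0.0, -0.001]
contact_force: [0.7, 0.7, 0.7]
opening: 0.003
```

```bash
python3 - <<'E'
from h import *
im=cams.snapshot("top");cv2.imwrite("pics/top1.png",cv2.resize(im[120:300,70:430],None,fx=2.2,fy=2.2,interpolation=cv2.INTER_CUBIC))
E
```

```text
(no output)
```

View pics/top1.png

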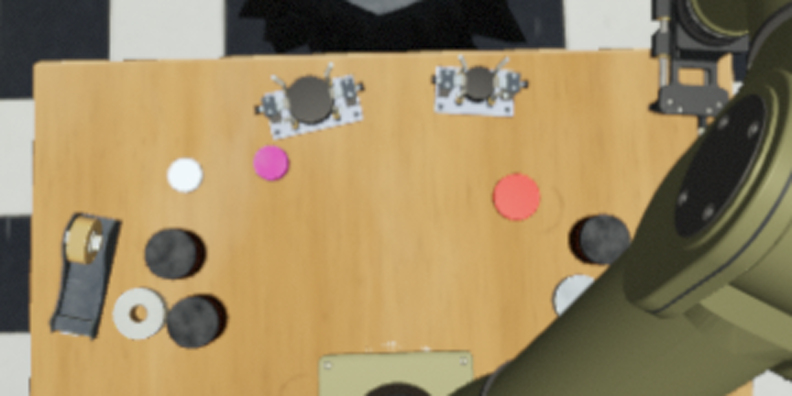

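Top view: both magazines are loaded, and the pink cap, jars, white and red look-alikes are where they stood.

```bash
python3 -c "
from plant import r
r.finish_job()"
```

```text
the job is handed in; nothing more can be done
```

The job is done and handed in at about 44 s. Both large black lids are in the wide magazine and both small black ones in the narrow one, closed side up.

- **Catches:** I pressed each lid with closed fingers until its top was about 5 mm below the catch line. The wrist pictures after each press, with the arm raised, showed both catches over the lid's edge.
- **Forces:** The press force read after each push was about 5 to 7 N, at the low end of the stated 6–12 N. The first large lid showed only 4.8 N, probably because it was read after the catches had snapped.
- **Mended on the way:** The second large lid first came to rest tilted, and the second small lid slightly so. A light press levelled each before the final push.
- **Bystanders:** In the last top picture the pink cap, the left and front right jars, and the white and red look-alikes were where they had stood. The arm hid the rest of the right side, including the other right jar. I did not work near it.
- **Disagreement:** The network's first top-view mark for a large lid was about 13 mm off, so I used my own disc measurements for the grasps instead.

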